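# Unclip the orange filter cartridge

## Task

The orange filter cartridge, left of the microscope, is due for cleaning: squeeze its two spring tabs together to unsnap it from its dock, lift it out and stand it upright in the nearer of the two bays of the slide tray (the one towards the robot), setting it down rather than dropping it. Leave the blue cartridge snapped in its own dock.

Things in the scene. Friction and masses are not known exactly. Their poses are not given: they have to be found in the camera images.
- orange_cartridge: Filter cartridge, 0.13 kg: black body 36 (x) x 43 (y) x 26 mm with a 33 x 18 mm neck up to 62 mm, orange top, two orange spring tabs. Origin: centre of its underside, z up. The tabs are upright paddles, 18 mm wide (x), one each side of the neck, outer faces at y = +-21 mm, top at 66 mm. Pinch them along y, 45 to 58 mm above the underside, until both stop (28 mm apart); then lift straight up.
- dock_orange: Low grey socket fixed to the worktop, holding the orange cartridge (same yaw, centred). Origin: centre of its underside. Foot 78 x 88 mm; its floor, on which the cartridge stands, is 6 mm and its rim (54 x 62 mm) 32 mm above the worktop: raise the cartridge 30 mm or more to clear it. The blue cartridge's dock is alike; the two may change places.
- orange_cartridge_left (a joint): Inward travel of the tab on the cartridge's +y side, in m: 0 sprung out, 0.007 fully pressed. Spring: 2.4 N at 0, 6.6 N at 0.007; springs out when let go. A hook on it (out to y = 27 mm, 8 to 14 mm above the underside) locks under the dock's rim and comes free from about 0.006.
- orange_cartridge_right (a joint): The same for the tab on the -y side (hook out to y = -27 mm). Both must be pressed at once.
- tray: Flat cream slide tray, 68 (x) x 176 (y) mm, fixed to the worktop beside the microscope. Origin: centre of its underside, z up. Its floor is 2 mm and its rim (3 mm thick) 10 mm above the worktop. A bar across the middle, 4 mm wide and 7 mm high, makes two open bays of 62 (x) x 83 (y) mm, centred at y = +43.5 mm (the nearer one, towards the robot) and y = -43.5 mm.
- blue_cartridge: The same cartridge with blue top and tabs, snapped into a dock of its own: a bystander. Origin and axes as for the orange one.
- microscope_inv: Obstacle: a tall white microscope (535 mm), fixed, straight ahead of the robot; docks and tray are on its left (+y). Origin: under it at worktop height; x away from the robot, y left. Eyepieces reach x = -0.205 m, 0.24 to 0.335 m high; base from x = -0.17 m; stage edge x > -0.04, y = 0.14 m, 0.2 m high. To cross from one side to the other, draw the gripper back towards the robot first.

How it is judged:
By the outcome, as a careful person would: the job done as asked, in the order asked, and still so for the second after the job is handed in, with the robot touching nothing.
It also fails if it takes over 38 s, if anything falls off the work surface, if the arm or the gripper's body presses on something with over 40 N, if the wrist force passes 120 N, or if a joint passes its speed limit or range.

## Robot

A 6-joint arm with a two-finger parallel gripper is mounted at the origin on a cart in front of the work surface, level with it; the furniture and walls round the work are solid. World frame = base frame: x ahead of the robot, y to its left, z up, the work surface at z = 0. Lengths are in mm, angles in degrees, forces in N, time in s.
With the tool pointing down it reaches from about 300 to 950 mm from the base axis. Payload 3.1 kg.
Tool frame: the origin (TCP) lies at the very end of the fingers, on their centre line; the grasp point (between the pads) lies 19 mm behind it; z points along the fingers, y is the line along which they close (so a half turn about z gives the same grasp; the last joint's range is limited). The gripper opens to 85 mm and grips with 20 to 120 N. Pads are 22 mm wide; open, the fingers measure 114 mm over their backs; the gripper's body (76 mm by 85 mm) begins 54 mm behind the grasp point. The pads swing forward as they close: fully open they stand 13 mm farther back than shut.
Start: joints at [64.532, 17.653, 93.61, -0, 68.738, -3.994], TCP at [228.83, 581.609, 231.272] pointing down, gripper open.
Joint ranges: [-175.34, 175.34], [-45.06, 112.39], [2.9, 150.54], [-68.45, 248.45], [3.09, 151.38], [-168.51, 168.51]. Speed limits (degrees/s): [159.86, 159.86, 180, 180, 180, 180].

## Interface

Orientations are given as a 3x3 rotation matrix whose columns are the frame's x, y, z axes.
In Python, from cell import r, hand, cams, job_done gives the robot as it stands. Calls block until the motion is done:
- r.move_pose(position, orientation): joint-space move of the TCP to a pose.
- r.move_straight(position, frame=None, feed=150): straight line of the TCP; frame=None keeps the orientation; feed is the mean speed in mm/s.
- r.goto_joints(angles): joint-space move.
- hand.command_gripper(opening, strength=None): finger opening in mm; strength is the grip in N (None keeps the last); returns when the fingers have stopped.
- r.pause(seconds).
- r.inverse_kinematics(position, orientation): joint angles nearest the present ones, or None.
- r.observe(): the state.
- cams.read_camera(name): name is "scene" or "side" or "wrist"; returns a dict with "image" (384x512x3 uint8, red, green, blue), "fx", "fy", "cx", "cy" (pixels), "k1" (the pictures are not rectified: a ray, as slopes to the right and down, at radius r is drawn at 1 + k1 r^2 times it, then the intrinsics apply), "camera_from_world" (4x4, takes a point from world to camera coordinates); the wrist camera has in their place "hand_eye" (4x4, takes a point from camera to tool coordinates, whose origin is the TCP and whose axes are the flange's). Camera axes: x right, y up, looking along -z (the intrinsics and any distortion apply to the point x, -y, -z); pixel columns grow to the right and rows downward; lengths in mm; the calibration is good to about 2 mm. A picture is of the moment at which its call begins: read the wrist's pose just before it. There is no depth.
A pose or a line that the arm cannot do raises r.PlanningError and nothing moves.
- job_done(): hands the job in; it is judged then, once.
The state is a dict: "time_s": time; "joints": joint angles; "dq": joint speeds; "joint_torque": joint torques, N m; "eef_pos": TCP position; "ee_rot": TCP orientation; "wrist_force": force on the tool from outside, world axes, zero at the start; "torque": the same for the moment, N m; "width": finger opening in mm; "grip_force": force on a finger pad.
Only numpy, scipy, OpenCV 4.12 (cv2) and the standard library are available. Lean on these libraries where they do the work, as an engineer would, in place of code of your own. Each camera call takes 0.05 s, during which the arm holds its last target. There are 200 camera calls.

## Working session

There is one attempt and no reset: what is moved stays moved. The work goes in short steps, each a Python script; the robot and the scene stay as the last script left them, time stands still between calls to the robot, and variables do not carry over. Pictures are saved under pics/ and viewed, at most 10 in all, crops included, and the job is handed in when it is done.

```bash
ls; mkdir -p pics
python3 - <<'E'
from cell import r,hand,cams
import cv2,numpy as np,pickle
o=r.observe();print(o['eef_pos'],o['ee_rot'],o['time_s'])
d={}
for n in("scene","side","wrist"):
    c=cams.read_camera(n);d[n]=c
    print(n,{k:np.round(v,3).tolist() for k,v in c.items() if k!='image'})
pickle.dump((o,d),open('first.pkl','wb'))
ims=[d[n]["image"][:,:,::-1] for n in d]
cv2.imwrite('pics/a.png',np.hstack(ims[:2])[:, :]if 0 else cv2.resize(np.hstack(ims[:2]),(800,300)))
cv2.imwrite('pics/w.png',ims[2])
E
```

```text
pics
[228.46937281 580.83642727 230.01875379] [[-9.30582966e-01  3.66079649e-01 -1.01684031e-03]
 [ 3.66081020e-01  9.30580583e-01 -2.11303033e-03]
 [ 1.72714453e-04 -2.33859597e-03 -9.99997251e-01]] 0.0
scene {'fx': 445.69, 'fy': 445.69, 'cx': 252.604, 'cy': 192.347, 'k1': -0.001, 'camera_from_world': [[0.87, -0.493, -0.013, -357.347], [0.317, 0.539, 0.781, -359.735], [-0.378, -0.683, 0.625, -615.284], [0.0, 0.0, 0.0, 1.0]]}
side {'fx': 413.96, 'fy': 413.96, 'cx': 260.123, 'cy': 192.427, 'k1': -0.023, 'camera_from_world': [[-0.985, -0.172, -0.012, 629.071], [0.106, -0.66, 0.744, 88.839], [-0.136, 0.731, 0.668, -1142.095], [0.0, 0.0, 0.0, 1.0]]}
wrist {'fx': 306.13, 'fy': 306.13, 'cx': 253.425, 'cy': 193.264, 'k1': -0.05, 'hand_eye': [[-0.0, 0.965, 0.263, 67.44], [1.0, 0.0, -0.001, 0.588], [-0.001, 0.263, -0.965, -142.074], [0.0, 0.0, 0.0, 1.0]]}
```

View pics/a.png

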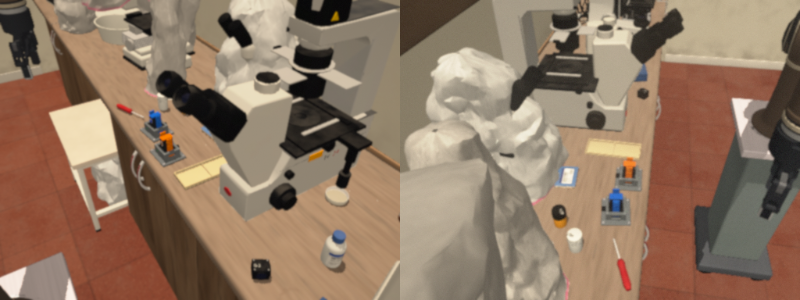

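View pics/w.png

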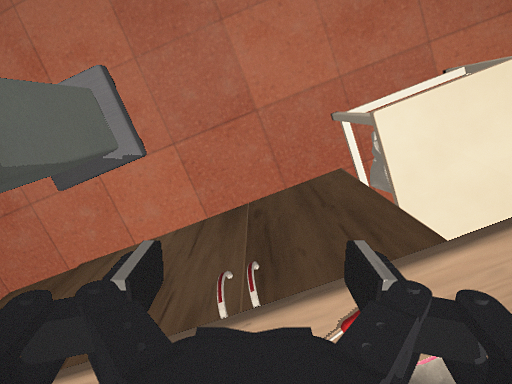

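The scene and side views both show the orange and blue cartridges and the cream tray. The wrist view is off the edge of the worktop. Orange is at about (215,183) px in scene and (292,215) in side, and the tray at about (272,190) in side. Next I'll measure them with masks.

```bash
cat > h.py <<'E'
import cv2,numpy as np
def ray(c,uv,o=None):
    """world origin, directions for pixels uv"""
    K=np.array([[c['fx'],0,c['cx']],[0,c['fy'],c['cy']],[0,0,1.]])
    p=cv2.undistortPoints(np.float64(uv).reshape(-1,1,2),K,np.array([c['k1'],0,0,0.])).reshape(-1,2)
    d=np.c_[p[:,0],-p[:,1],-np.ones(len(p))]
    if 'hand_eye' in c:
        T=np.eye(4);T[:3,:3]=o['ee_rot'];T[:3,3]=o['eef_pos'];M=T@np.array(c['hand_eye'])
    else: M=np.linalg.inv(np.array(c['camera_from_world']))
    return M[:3,3],d@M[:3,:3].T
def onz(c,uv,z,o=None):
    p,d=ray(c,uv,o);return p+d*((z-p[2])/d[:,2])[:,None]
def tri(a,b):
    (p,d),(q,e)=a,b;d=d[0];e=e[0]
    s=np.linalg.lstsq(np.c_[d,-e],q-p,rcond=None)[0]
    x,y=p+s[0]*d,q+s[1]*e;return (x+y)/2,np.linalg.norm(x-y)
def mask(im,lo,hi):
    m=cv2.inRange(cv2.cvtColor(im,cv2.COLOR_RGB2HSV),lo,hi);return m
def blobs(m,amin=30):
    n,l,s,c=cv2.connectedComponentsWithStats(m)
    return [(c[i],s[i],l==i) for i in range(1,n) if s[i][4]>=amin]
ORANGE=((8,170,110),(20,255,255));BLUE=((102,150,60),(122,255,255));CREAM=((20,40,150),(32,150,255))
E
python3 - <<'E'
from h import *;import pickle
o,d=pickle.load(open('first.pkl','rb'))
for n in('scene','side'):
    im=d[n]['image']
    for k,v in(('O',ORANGE),('B',BLUE),('C',CREAM)):
        for c,s,l in blobs(mask(im,*v),40 if k!='C' else 200): print(n,k,c.round(1),s, onz(d[n],[c],60)[0].round(0))
a=d['scene']['image'][120:250,140:320,::-1];b=d['side']['image'][160:300,180:330,::-1]
cv2.imwrite('pics/b.png',np.hstack([cv2.resize(a,(415,300),interpolation=2),cv2.resize(b,(321,300),interpolation=2)]))
E
```

```text
scene O [213.6 178.7] [204 168  18  25 247] [504. 341.  60.]
scene O [404.  198.8] [395 192  19  14 117] [819.  74.  60.]
scene B [199.6 151.5] [192 142  15  21 173] [523. 459.  60.]
scene C [324.4   7.3] [300   0  52  19 452] [1480. 1239.   60.]
scene C [145.2  15.9] [123  12  52  11 202] [ 756. 1549.   60.]
scene C [323. 121.] [ 289  104   81   34 1218] [870. 425.  60.]
scene C [108.9 168. ] [  65  128   84   83 4545] [311. 503.  60.]
scene C [269.2 222.7] [ 226  201  118   45 1344] [536. 154.  60.]
side O [293.  213.6] [286 202  15  25 256] [503. 354.  60.]
side O [205.3 285.1] [197 279  16  13 137] [643. 569.  60.]
side B [276.2 256. ] [269 243  15  27 276] [522. 478.  60.]
side C [141.2  56.4] [ 112    0   63  125 1056] [1155. -381.   60.]
side C [205.6   5.2] [190   0  31  13 229] [1073. -977.   60.]
side C [268.4  37.4] [ 239    0   69   71 1313] [ 714. -627.   60.]
side C [427.5  34.1] [ 336    0  176   83 7313] [  81. -758.   60.]
side C [269.9 104.9] [ 247   61   60   85 1243] [ 625. -102.   60.]
side C [ 59. 121.] [ 32  95  70  60 733] [1224.   81.   60.]
side C [113.4 113.4] [ 97  98  32  34 213] [1082.   17.   60.]
side C [196.7 138.8] [166 115  67  56 812] [795. 108.  60.]
side C [ 86.7 150.7] [ 59 138  47  31 260] [1071.  206.   60.]
side C [131.7 165.5] [115 148  34  38 394] [925. 248.  60.]
side C [ 42.4 181.4] [ 19 169  53  31 555] [1118.  341.   60.]
side C [273.2 190.5] [ 239  179   69   23 1007] [557. 285.  60.]
side C [169.  225.3] [153 201  34  44 335] [762. 432.  60.]
```

View pics/b.png

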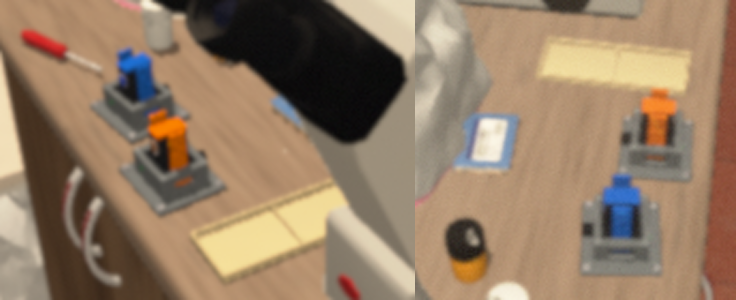

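Orange is at about (504,347) with its tabs facing roughly ±world y, and blue is at about (522,468). The tray is at about y 250 with its long side along x. I'll move over them for a close wrist view.

Run:
```python
from cell import r,hand,cams
from h import *;import pickle
R=np.array([[-1,0,0],[0,1,0],[0,0,-1.]])
r.move_pose([480,320,210],R)
o=r.observe();c=cams.read_camera('wrist');pickle.dump((o,c),open('w1.pkl','wb'))
print(o['time_s'],o['eef_pos'],o['joints'])
im=c['image']
for k,v,z in(('O',ORANGE,64),('B',BLUE,64),('C',CREAM,10)):
    for p,s,l in blobs(mask(im,*v),60): print(k,p.round(1),s,onz(c,[p],z,o)[0].round(1))
cv2.imwrite('pics/w1.png',cv2.resize(im[:,:,::-1],(800,600),interpolation=2))
```

```text
1.5083 [479.71959526 320.68822734 210.11109033] [ 2.94224949e+01  1.36150606e+01  1.01344070e+02  3.30598674e-02
  6.50259691e+01 -6.06117598e+01]
O [296.2 198.3] [291 185  12  29 188] [496.4 363.8  64. ]
O [259.2 200.5] [256 186   7  31 130] [498.6 327.5  64. ]
O [279.2 205.7] [270 188  20  35 512] [504.  347.3  64. ]
B [405.7 221.8] [392 202  33  39 848] [521.3 476.5  64. ]
B [377.7 221.4] [367 207  21  31 356] [520.8 447.4  64. ]
C [179.2 252. ] [ 148  201   57  103 4232] [580.7 230.7  10. ]
C [145.8 227.4] [144 216   5  24  72] [548.5 192.4  10. ]
```

View pics/w1.png

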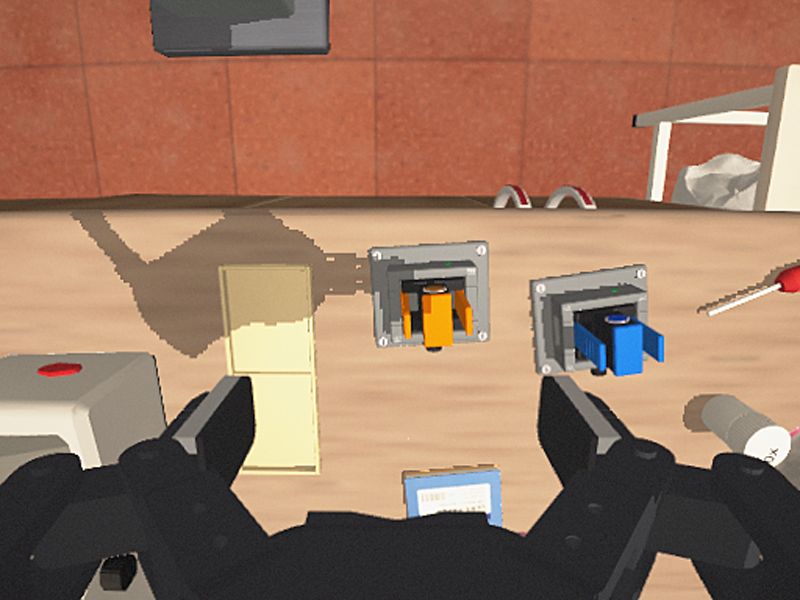

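The wrist view (800x600 scale) shows the orange dock foot with corners at about (370,248), (489,241), (490,338) and (376,348). The tray corners are at about (219,266), (312,264), (320,473) and (240,473), with the bar at y≈373. I'll check these against the given sizes.

Run:
```python
from h import *;import pickle
o,c=pickle.load(open('w1.pkl','rb'));s=.64
def P(l,z): return onz(c,(np.array(l)+.5)*s-.5,z,o)[:,:2]
f=P([(370,248),(489,241),(490,338),(376,348)],4);print('foot',f.round(1).tolist(),f.mean(0),np.linalg.norm(np.roll(f,-1,0)-f,axis=1))
for i,j in((0,1),(3,2)): v=f[j]-f[i];print('yaw',np.degrees(np.arctan2(-v[0],v[1])))
for i,j in((0,3),(1,2)): v=f[j]-f[i];print('yaw',np.degrees(np.arctan2(v[1],v[0])))
sc=P([(377,252),(483,247),(482,339),(383,342)],4);print('screws',sc.mean(0))
t=P([(219,266),(312,264),(320,473),(240,473)],10);print('tray',t.round(1).tolist(),t.mean(0),np.linalg.norm(np.roll(t,-1,0)-t,axis=1))
print('bar',P([(231,373),(314,374)],7))
im=c['image']
for p,st,l in blobs(mask(im,*ORANGE),60):
    ys,xs=np.where(l);q=onz(c,np.c_[xs,ys],66,o)[:,:2]; top=cv2.minAreaRect(np.float32(q));print('orange blob z66',q.min(0).round(1),q.max(0).round(1),top)
cv2.imwrite('pics/z.png',cv2.resize(im[145:240,225:325,::-1],(600,570),interpolation=cv2.INTER_NEAREST))
```

```text
foot [[466.5, 302.7], [461.2, 389.7], [536.3, 394.3], [544.4, 306.2]] [502.11173213 348.25183086] [87.20357594 75.19474405 88.47655231 78.03746648]
yaw 3.4327584671166798
yaw 5.268733220744101
yaw 2.6047590367470908
yaw 3.508841708778528
screws [502.92482863 348.30147156]
tray [[478.5, 192.3], [477.2, 260.7], [652.7, 258.8], [653.3, 191.9]] [565.42144445 225.91491553] [ 68.39085808 175.49467278  66.85690337 174.78749862]
bar [[564.3855987  192.22504443]
 [564.99102667 257.62078746]]
orange blob z66 [482.5 358. ] [511.  369.7] ((496.80303955078125, 364.4305114746094), (29.518701553344727, 8.63956069946289), 22.702499389648438)
orange blob z66 [483.5 324.3] [514.1 330.3] ((498.7243347167969, 327.7474670410156), (31.005773544311523, 4.904362678527832), 5.400944232940674)
orange blob z66 [485.5 337.8] [520.4 357.1] ((502.7716369628906, 347.4048767089844), (34.89095687866211, 18.593997955322266), 1.8017168045043945)
```

View pics/z.png

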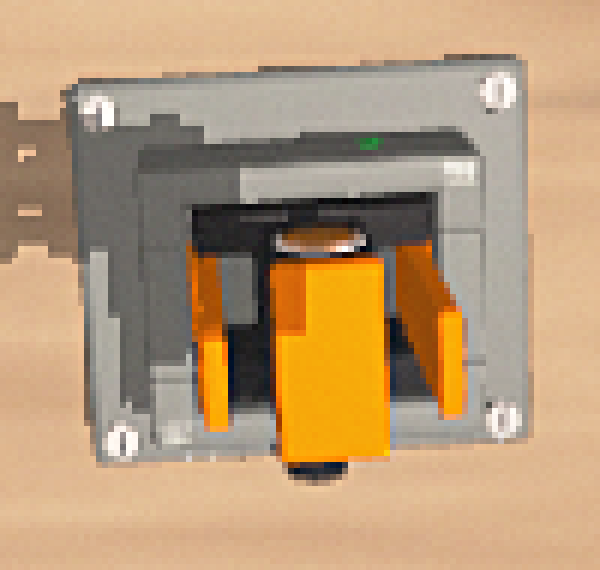

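The crop shows both paddles sprung out, with their tops at about (261,209) and (301,205) in camera px. The orange top block sits between them and the yaw is about 4°.

Run:
```python
from h import *;import pickle
o,c=pickle.load(open('w1.pkl','rb'))
def P(l,z): return onz(c,np.array(l)/6+[224.5,144.5],z,o)[:,:2]
t=P([(204,340),(226,340),(229,430),(208,432),(440,308),(465,308),(467,414),(447,418)],72);print(t.round(1).tolist())
L,Rr=t[:4].mean(0),t[4:].mean(0);v=Rr-L;print('mid',(L+Rr)/2,np.linalg.norm(v),np.degrees(np.arctan2(-v[0],v[1])))
rim=P([(137,150),(475,132),(483,438),(152,447)],32);print('rim',rim.round(1).tolist(),rim.mean(0),np.linalg.norm(np.roll(rim,-1,0)-rim,axis=1))
f=P([(72,85),(522,58),(528,435),(99,462)],4);print('foot',f.mean(0));v=f[1]-f[0];w=f[2]-f[3]
for q in(v,w):print(np.degrees(np.arctan2(-q[0],q[1])))
```

```text
[[496.9, 326.7], [496.9, 330.2], [512.1, 330.8], [512.4, 327.4], [491.6, 364.1], [491.6, 368.1], [509.4, 369.2], [510.1, 366.0]]
mid [502.64147427 347.78595815] 38.27527803308272 5.853111537995697
rim [[473.9, 315.4], [470.6, 375.2], [527.9, 379.2], [529.6, 317.9]] [500.5028159  346.91553284] [59.86623828 57.47855777 61.28560629 55.8368999 ]
foot [502.11888153 347.75433686]
3.498898389203755
3.7662175041109918
```

The measurements agree: cartridge (502.5,347.8) with yaw about 4°, tray centre (565.2,225.8), so the near bay is at (521.7,226). Now I'll descend, pinch and check.

```bash
cat >> h.py <<'E'
def down(yaw):
    a=np.radians(yaw);return np.array([[-np.cos(a),-np.sin(a),0],[-np.sin(a),np.cos(a),0],[0,0,-1]])
def rep(r):
    o=r.observe();print(round(o['time_s'],2),np.round(o['eef_pos'],1),'w',round(float(o['width']),1),'g',np.round(o['grip_force'],1),'F',np.round(o['wrist_force'],1));return o
E
python3 - <<'E'
from cell import r,hand,cams
from h import *
R=down(4)
hand.command_gripper(62,30)
r.move_pose([502.5,347.8,120],R);rep(r)
r.move_straight([502.5,347.8,40],feed=100);o=rep(r)
im=cams.read_camera('wrist')['image']
hand.command_gripper(40);rep(r)
hand.command_gripper(27);rep(r);r.pause(.3);rep(r)
b=cams.read_camera('wrist')['image']
cv2.imwrite('pics/g.png',np.hstack([cv2.resize(x[150:384,130:380,::-1],(400,374)) for x in(im,b)]))
E
```

```text
2.4 [501.8 347.4 119.3] w 62.3 g 0.0 F [ 0.2 -0.2  0.1]
3.35 [503.1 348.2  40.6] w 61.9 g 0.0 F [-0.6  0.5 -0.3]
3.74 [503.1 348.1  41. ] w 40.0 g 2.9 F [-0.6 -0.5  4.1]
4.03 [503.3 347.6  41.4] w 27.2 g 8.5 F [-0.7 -3.5  7.6]
4.33 [503.3 347.5  41.4] w 27.0 g 8.5 F [-1.2 -4.   7.3]
```

View pics/g.png

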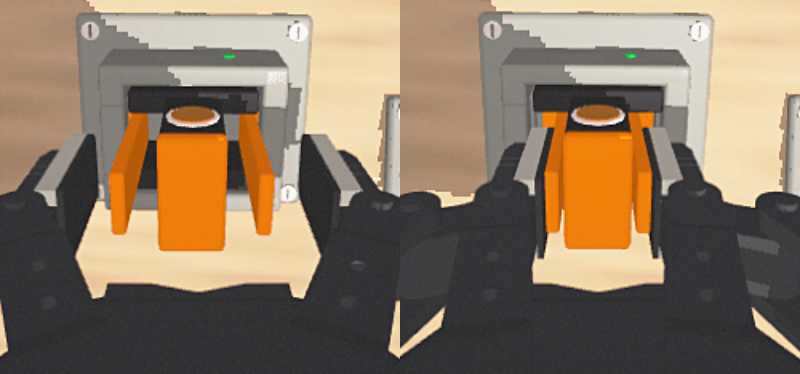

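Both paddles are pressed in against the neck, and the width of 27 is near the 28 mm stop. I'll firm up the grip and lift.

Run:
```python
from cell import r,hand,cams
from h import *
hand.command_gripper(18,40);o=rep(r)
p=o['eef_pos'].copy()
r.move_straight([p[0],p[1],p[2]+6],feed=30);rep(r)
r.move_straight([p[0],p[1],p[2]+16],feed=40);rep(r)
r.move_straight([p[0],p[1],p[2]+70],feed=100);r.pause(.2);rep(r)
a=cams.read_camera('side')['image'][150:300,180:340,::-1];b=cams.read_camera('wrist')['image'][:,:,::-1]
cv2.imwrite('pics/l.png',np.hstack([cv2.resize(a,(320,300),interpolation=2),cv2.resize(b,(400,300))]))
```

```text
4.59 [503.3 347.6  41.8] w 23.7 g 40.6 F [-2.  -2.6  8.8]
5.0 [503.2 347.5  47.5] w 23.3 g 40.1 F [-0.2 -0.8 -1.3]
5.4 [503.5 347.5  58.2] w 23.3 g 40.1 F [-0.3 -0.4 -0.2]
6.29 [502.6 347.2 110.7] w 23.8 g 40.1 F [-0.  -0.8 -1.4]
```

View pics/l.png

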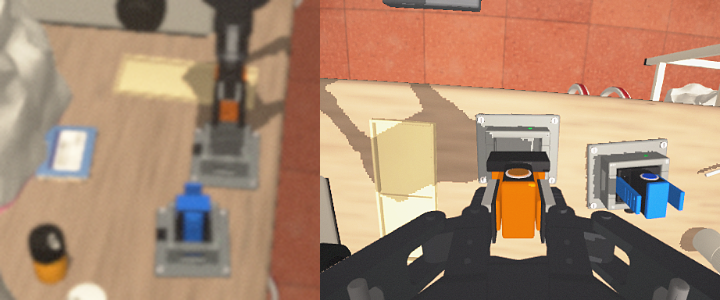

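The cartridge is out and hangs upright between the pads. The orange dock is empty and blue is still in its dock. I'll carry it over with a quarter turn, which gives its hooks more room in the 83 mm direction of the bay.

Run:
```python
from cell import r,hand,cams
from h import *;import pickle
R=down(-90.3)
print(r.inverse_kinematics([521.7,226,110],R))
r.move_pose([521.7,226,110],R);rep(r)
r.move_straight([521.7,226,60],feed=80);r.pause(.2);o=rep(r)
c=cams.read_camera('wrist');b=c['image'][:,:,::-1];a=cams.read_camera('side')['image'][150:300,180:340,::-1]
pickle.dump((o,c),open('w2.pkl','wb'))
cv2.imwrite('pics/p.png',np.hstack([cv2.resize(a,(320,300),interpolation=2),cv2.resize(b,(400,300))]))
```

```text
[ 1.90341926e+01  1.98438599e+01  1.06342311e+02 -2.54444375e-14
  5.38138295e+01  1.93341926e+01]
7.69 [521.8 226.2 110. ] w 23.4 g 40.1 F [ 0.4 -0.  -0.5]
8.67 [522.4 226.2  60.7] w 23.9 g 40.1 F [-0.9 -0.2 -0.6]
```

View pics/p.png

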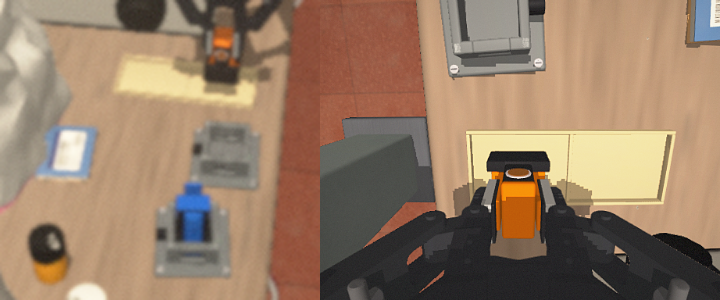

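The cartridge is centred between the bay's near edge and the bar (518 against a midpoint of 517 px). I'll lower it until it touches, release and back off.

Run:
```python
from cell import r,hand,cams
from h import *
r.move_straight([521.7,226,41],feed=50);r.pause(.1);f0=rep(r)['wrist_force'][2]
z=41
while z>34:
    z-=.7;r.move_straight([521.7,226,z],feed=20);r.pause(.05)
    f=r.observe()['wrist_force'][2]
    if f-f0>3: break
rep(r);print(z)
for w in(27,34,40,46,62): hand.command_gripper(w,20);
r.pause(.2);rep(r)
r.move_straight([521.7,226,130],feed=90);
r.move_pose([430,280,200],down(0));r.pause(.2);o=rep(r)
c=cams.read_camera('wrist');b=c['image'][:,:,::-1];a=cams.read_camera('side')['image'][150:300,180:340,::-1]
import pickle;pickle.dump((o,c),open('w3.pkl','wb'))
cv2.imwrite('pics/q.png',np.hstack([cv2.resize(a,(320,300),interpolation=2),cv2.resize(b,(400,300))]))
```

```text
9.4 [521.9 226.   41. ] w 23.1 g 40.1 F [ 0.2 -0.5 -0.8]
11.2 [521.9 226.1  37.8] w 23.7 g 40.5 F [-1.6 -0.4  6.1]
36.79999999999998
12.62 [521.7 226.   36.8] w 62.3 g 0.0 F [-0.3 -0.4  0.4]
15.28 [430.1 279.8 199.7] w 62.0 g 0.0 F [ 0.2 -0.7 -0.1]
```

View pics/q.png

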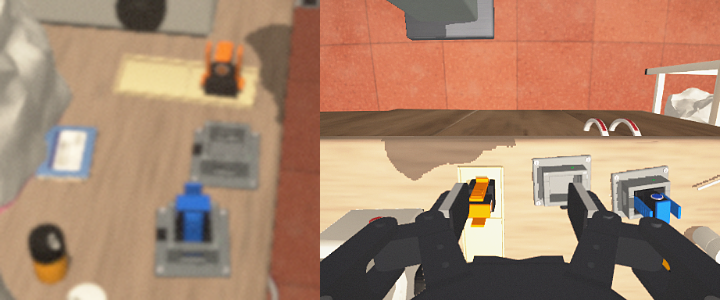

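The cartridge stands upright inside the near bay with its tabs sprung out. Blue is still in its dock, and the gripper is clear.

```bash
python3 -c "
from cell import job_done
print(job_done())"
```

```text
the job is handed in; nothing more can be done
None
```

The orange cartridge was unsnapped, lifted out and set down upright in the tray's nearer bay, the blue one is still snapped in its dock, and the job was handed in at about 15 s of the 38 s allowed.

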